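Load the new tag roll and scan it in

TASK

First fit the new roll of sample tags (the one with the yellow code sticker, sticker side up) onto the unwinder's spindle, pushed fully home on the platter, and let go of it. Then draw the cordless scanner up out of its charging cradle, tip it nose-down to a slant of about 45 degrees, and finish while still holding it raised and still, its window aimed at the middle of the code sticker from about 10 cm away and clear of roll, unwinder and cradle. Leave the part-used roll, the marker pen and the pack of tags where they are.

Things in the scene. Friction and masses are not known exactly. Their poses are not given: they have to be found in the camera images.
- tag_roll: The new roll of tags: upright white paper roll, 60 mm across, 46 mm high, about 130 g, with a cardboard core open from end to end, bore 26 mm. Only this roll carries a yellow code sticker (14 mm square, black marks) on its upper face. Stands on the table. Origin: centre of the underside; z is up, along the bore.
- code_sticker (a point): Middle of the yellow code sticker on the roll's upper face: 21 mm from the roll's axis in the roll's own -x direction, 46 mm above its underside.
- unwinder: Grey bench unwinder, fixed: base plate 170 x 120 mm, 14 mm high, with a freely turning aluminium platter (92 mm across, top 21 mm above the table) and a bare upright steel spindle. A guide roller, 68 mm long and up to 58 mm above the table, stands across its +x end, 88 mm from the spindle. Origin: on the table below the spindle; +x toward the guide roller, z up.
- spindle_foot (a point): Point on the spindle's axis level with the platter's top, 21 mm above the table; a roll that is fully home has its underside centre here. The spindle is 22.6 mm across (1.7 mm clearance all round in the bore) and straight for 36 mm above this point, then tapers to 9 mm across at its tip, 48 mm above this point.
- cradle: Black charging cradle, fixed: foot plate 120 x 96 x 14 mm and a hollow tower 56 x 46 mm, 72 mm high, whose pocket (floor 14 mm above the table, 58 mm deep) holds the scanner's handle with 2 mm play all round. Origin: on the table below the pocket's centre; the seated scanner's nose points along -x (roughly toward the robot), z up.
- scanner: Cordless pistol-shaped scanner, 240 g, upright in the cradle pocket; must rise 60 mm to be free. Grey head 48 mm wide (y), 44 mm high, underside 98 mm above the handle's foot; black nose bezel 56 mm wide, 50 mm high, ending 78 mm ahead (-x) of the handle. Handle 44 x 32 mm, pocket part 40 x 30 mm. Origin: centre of the handle's foot; it looks along its own -x, z up along the handle.
- scanner_grip (a point): Middle of the scanner's head between its two flat parallel sides (48 mm apart along y), above the handle and near the centre of mass: 10 mm to -x and 121 mm above the scanner's origin. The flat sides reach 50 mm ahead (-x) of this point, to the bezel, and 35 mm behind it. Same axes as the scanner.
- scanner_window (a point): Centre of the scanner's red-lit window at the front of the nose, 78 mm to -x and 121 mm above the scanner's origin. Same axes as the scanner; it looks along -x, so a sticker d straight ahead of it lies at x = -d, y = 0, z = 0 in this frame.
- used_roll: Part-used roll of tags without a sticker, loose: white, 48 mm across, 46 mm high. A bystander. Origin: centre of the underside.
- marker: Black and white marker pen lying on the table, loose, 135 mm long, 16 mm thick. A bystander. Origin: centre of the underside.
- tag_pack: Small stack of cut paper tags, loose, 47 x 33 x 10 mm. A bystander. Origin: centre of the underside.

How it is judged:
By the outcome, as a careful person would: the job done as asked, in the order asked, and still so for the second after the job is handed in, while the arm keeps its last pose, push and grip.
It also fails if it takes over 58 s, if anything falls off the work surface, if the arm or the gripper's body presses on something with over 40 N, if the wrist force passes 120 N, or if a joint passes its speed limit or range.

ROBOT

A 7-joint arm with a two-finger parallel gripper is mounted at the origin on a cart in front of the work surface, level with it; the furniture and walls round the work are solid. World frame = base frame: x ahead of the robot, y to its left, z up, the work surface at z = 0. Lengths are in m, angles in rad, forces in N, time in s.
With the tool pointing down it reaches from about 0.35 to 0.9 m from the base axis. Payload 8.1 kg.
Tool frame: the origin (TCP) lies between the finger pads; the fingertips stand 8 mm ahead of it and the grasp point (between the pads) lies 11 mm behind it; z points along the fingers, y is the line along which they close (so a half turn about z gives the same grasp; the last joint's range is limited). The gripper opens to 92 mm and grips with 3 to 60 N. Pads are 19 mm wide; open, the fingers measure 130 mm over their backs; the gripper's body (75 mm by 190 mm) begins 47 mm behind the grasp point.
Start: joints at [1.143, 0.434, 0.025, 1.573, -0.012, 1.134, -0.075], TCP at [0.199, -0.592, 0.235] pointing down, gripper open.
Joint ranges: [-2.62, 2.62], [-0.44, 2.09], [-1.27, 1.32], [0.08, 2.57], [-1.32, 4.46], [0.12, 2], [-2.74, 2.74]. Speed limits (rad/s): [2.22, 2.22, 3.01, 3.01, 3.14, 3.14, 3.14].

INTERFACE

Orientations are given as a rotation vector (axis times angle).
In Python, from rig import manip gives the robot as it stands.
- The arm moves only by the tool steer_hand, called as name(argument=value, ...) on one line, values as JSON. Schema: {"type":"object","properties":{"deltas":{"type":"array","items":{"type":"array","items":{"type":"array","items":{"type":"number"},"minItems":7,"maxItems":7},"minItems":1,"maxItems":12},"minItems":1,"maxItems":1},"force":{"type":"number"},"only":{"type":"string"},"quiet":{"type":"boolean"},"lines":{"type":"string"}},"required":["deltas"],"additionalProperties":false}. deltas is a list that holds a single list of rows (three levels of brackets), with 1 to 12 rows, each of 7 numbers: the finger opening in m, then dx, dy, dz in a scale on which 1.0 is 600 mm, then a rotation vector rx, ry, rz in parts of the range, where 1.0 means pi rad; each row is the pose to reach, as a shift and turn from the pose commanded when the call began, along the tool's axes at that moment; what a row does not reach only later rows make up. A row lasts 1/8 s, in which the tool goes at most 0.0625 m and 0.188 rad, less where a joint would pass 70% of its speed; a pose out of reach is approached as far as the arm can. The fingers move at their own pace and stop on an object; force is the grip in N (left out, the last holds). Time passes only in rows, so rows that do not move let the fingers close. The tool returns the time, the measured TCP pose, the force, the opening and the grip force at its end. only (a regular expression) keeps the lines of the reply that match it, lines (a string "A,B") keeps lines A to B, and quiet returns only ok. A shift or turn number past 1, either way, is cut back to 1. Input that does not fit is refused with a message, and nothing moves.
- manip.get_obs(): the state, without advancing time (a new reading comes with each control period).
- manip.camera(name): name is "scene" or "top"; returns a dict with "image" (420x560x3 uint8, red, green, blue), "camera_matrix" (3x3 intrinsics, pixels), "pose" (4x4, takes a point from camera to world coordinates). Camera axes: x right, y up, looking along -z (the intrinsics and any distortion apply to the point x, -y, -z); pixel columns grow to the right and rows downward; lengths in m; the calibration is good to about 2 mm. A picture is of the moment at which its call begins. There is no depth.
- manip.close_job(): hands the job in; it is judged then, once.
The state is a dict: "clock": time; "q": joint angles; "qd": joint speeds; "joint_efforts": joint torques, N m; "ee_pos": TCP position; "eef_rot": TCP orientation; "wrist_force": force on the tool from outside, world axes, zero at the start; "torque": the same for the moment, N m; "gripper_width": finger opening in m; "grasp_force": force on a finger pad.
Only numpy, scipy, OpenCV 4.12 (cv2) and the standard library are available. Lean on these libraries where they do the work, as an engineer would, in place of code of your own. Each camera call takes 0.05 s, during which the arm holds its last target. There are 200 camera calls.

## Working session

There is one attempt and no reset: what is moved stays moved. The work goes in short steps, Python scripts to look and compute and a tool call to move; the robot and the scene stay as the last step left them, time stands still between calls to the robot, and variables do not carry over. Pictures are saved under pics/ and viewed, at most 10 in all, crops included, and the job is handed in when it is done.

```bash
ls; mkdir -p pics; cat > h.py <<'E'
import numpy as np,cv2
from rig import manip
from scipy.spatial.transform import Rotation as R
def snap(n,f):
    c=manip.camera(n); cv2.imwrite(f,c["image"][:,:,::-1]); np.savez(f+'.npz',K=c["camera_matrix"],P=c["pose"]); return c
def ray(f,u,v,z):
    d=np.load(f+'.npz');K,P=d['K'],d['P']
    p=np.linalg.inv(K)@[u,v,1]; r=P[:3,:3]@[p[0],-p[1],-p[2]]; o=P[:3,3]
    return o+r*(z-o[2])/r[2]
def proj(f,X):
    d=np.load(f+'.npz');K,P=d['K'],d['P']
    c=P[:3,:3].T@(np.array(X)-P[:3,3]); p=K@[c[0],-c[1],-c[2]]; return p[:2]/p[2]
E
python3 - <<'E'
from h import *
for n in("scene","top"):
    c=snap(n,f'pics/{n}0.png'); print({k:v for k,v in c.items() if k!='image'})
print(manip.get_obs())
E
```

```text
pics
rig.py
{'camera_matrix': array([[471.49927979,   0.        , 279.49054624],
       [  0.        , 471.49927979, 205.70528002],
       [  0.        ,   0.        ,   1.        ]]), 'pose': array([[ 0.9470558 , -0.27283966,  0.16924488,  0.75515545],
       [ 0.32106656,  0.8027292 , -0.50253567, -0.4796424 ],
       [ 0.00125385,  0.53026819,  0.84782904,  1.05553746],
       [ 0.        ,  0.        ,  0.        ,  1.        ]])}
{'camera_matrix': array([[463.1210924 ,   0.        , 280.72038674],
       [  0.        , 463.1210924 , 211.49225967],
       [  0.        ,   0.        ,   1.        ]]), 'pose': array([[-0.00828564,  0.98666732, -0.16253908,  0.39806089],
       [-0.99930468, -0.00226092,  0.03721632,  0.1003885 ],
       [ 0.03635264,  0.16273443,  0.986     ,  1.10286279],
       [ 0.        ,  0.        ,  0.        ,  1.        ]])}
{'clock': 0.1, 'q': array([ 1.14342188,  0.4351322 ,  0.02499195,  1.57397683, -0.01159356,
        1.13398171, -0.07511521]), 'qd': array([ 0.00058972, -0.00259668,  0.00070544, -0.00135078, -0.00030522,
       -0.00029179, -0.00026145]), 'joint_efforts': array([ 3.72919560e-03, -6.69122314e+01,  9.88554955e-01, -3.15144682e+01,
       -6.04517804e-02,  3.74125619e-02,  8.88669661e-05]), 'ee_pos': array([ 0.19923913, -0.59194405,  0.23404809]), 'eef_rot': array([-3.09899802e+00, -5.07551940e-01,  5.54056648e-04]), 'wrist_force': array([-0.32241894,  0.3589148 , -0.03225152]), 'torque': array([-0.00037485,  0.03275093,  0.02584906]), 'grasp_force': 0.0, 'gripper_width': 0.09196189251165374}
```

View pics/scene0.png

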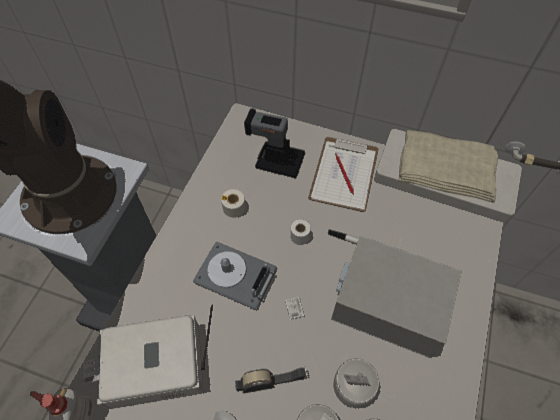

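View pics/top0.png

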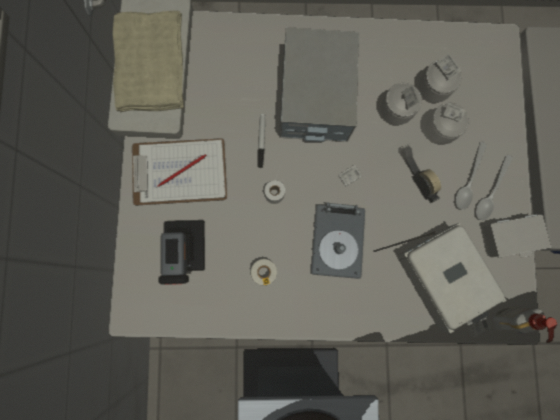

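The views show the new roll (sticker) at scene (233,203) and top (264,271), and the unwinder spindle at scene (226,265) and top (340,248). The cradle and scanner are at scene (275,140) and top (180,255), the used roll at top (275,190), the marker at (261,140) and the pack at (349,175). Next I'll enlarge these areas.

```bash
python3 - <<'E'
from h import *
s=cv2.imread('pics/scene0.png');t=cv2.imread('pics/top0.png')
def crop(i,u,v,w,h,k):
    return np.clip(cv2.resize(i[v:v+h,u:u+w],None,fx=k,fy=k,interpolation=cv2.INTER_CUBIC).astype(float)*1.5,0,255).astype(np.uint8)
cv2.imwrite('pics/c1.png',np.hstack([crop(t,150,210,80,80,5),crop(t,240,250,50,50,8)]))
cv2.imwrite('pics/c2.png',np.hstack([crop(t,305,195,64,96,6),crop(s,190,180,96,144,4)]))
cv2.imwrite('pics/c3.png',crop(s,235,100,80,80,7))
for X in([.199,-.592,.235],[.3,0,0],[.4,0,0]): print(proj('pics/scene0.png',X),proj('pics/top0.png',X))
E
```

```text
[-83.01282775 445.88307669] [641.78536618 394.78939646]
[171.27998419 225.33921352] [307.01133093 330.37167778]
[207.08267806 236.37265171] [306.26824765 286.73628133]
```

View pics/c1.png

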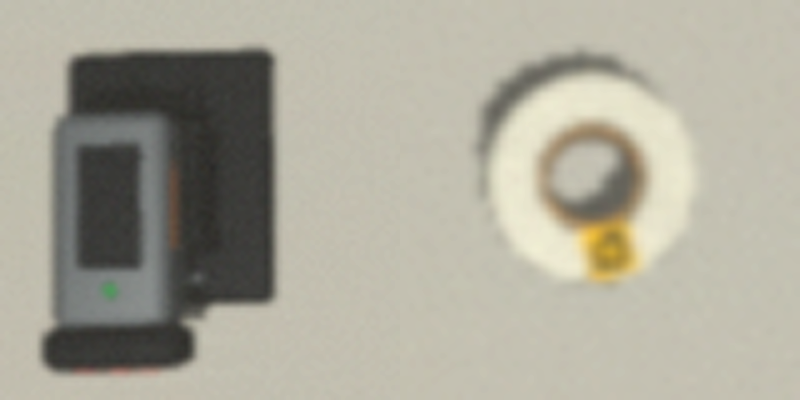

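View pics/c2.png

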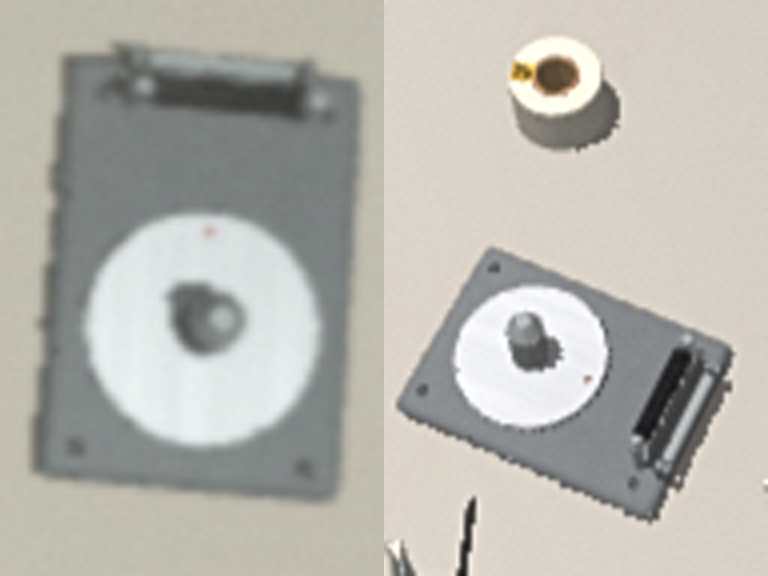

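View pics/c3.png

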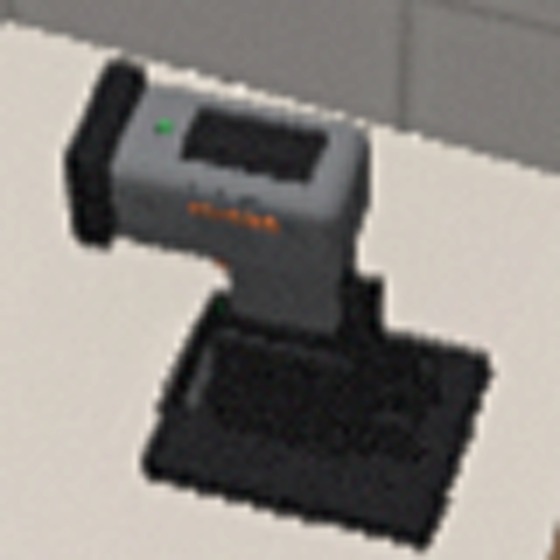

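From the enlarged crops I read the roll's top face at top (263.7,271.6) and scene (232.5,198.5). The sticker is at top (265.6,280.8), and the platter at top (338.2,249.4) and scene (226.3,268.5). The scanner's LED is at top (171.6,267.6), and its bezel runs across top u 158–188 at v≈280.

```bash
python3 - <<'E'
from h import *
np.set_printoptions(precision=4,suppress=True)
T='pics/top0.png';S='pics/scene0.png'
def c(o,k,u,v): return o[0]+(u+.5)/k-.5,o[1]+(v+.5)/k-.5
def pr(n,f,o,k,u,v,z): print(n,ray(f,*c(o,k,u,v),z))
L=(150,210);Rr=(240,250);U=(305,195);C=(190,180);H=(235,100)
pr('roll T',T,Rr,8,193.5,176,.046);pr('roll S',S,C,4,172,76,.046)
pr('stick T',T,Rr,8,208,250,.046);pr('stick S',S,C,4,522-384,72,.046)
pr('plat T',T,U,6,202,329.5,.021);pr('plat S',S,C,4,147,356,.021)
pr('tip T',T,U,6,222,320,.069);pr('tip S',S,C,4,521-384,318,.069)
for n,u,v in(('TL',65,57),('TR',360,85),('BR',335,497),('BL',35,470)):pr('base'+n,T,U,6,u,v,.014)
for n,u,v in(('',490,250),('',733,350),('',655,520),('',400,405)):pr('baseS',S,C,4,u-384,v,.014)
for n,u,v in(('TL',70,55),('TR',272,50),('BR',272,300)):pr('crad'+n,T,L,5,u,v,.014)
for u,v in((490,355),(430,545),(147,470)):pr('cradS',S,H,7,u,v,.014)
pr('led',T,L,5,110,290,.156);pr('scr',T,L,5,110,206,.156)
pr('ledS',S,H,7,164,127,.156);pr('scrS',S,H,7,256,145,.156)
for u,v in((55,325),(180,325),(55,118),(172,118)):pr('headT',T,L,5,u,v,.156)
pr('bezL',T,L,5,44,348,.150);pr('bezR',T,L,5,193,342,.150)
E
```

```text
roll T [0.4346 0.1001 0.046 ]
roll S [0.4337 0.1005 0.046 ]
stick T [0.4139 0.096  0.046 ]
stick S [0.412  0.0963 0.046 ]
plat T [ 0.4856 -0.0749  0.021 ]
plat S [ 0.4854 -0.0751  0.021 ]
tip T [ 0.4853 -0.0747  0.069 ]
tip S [ 0.4835 -0.0736  0.069 ]
baseTL [ 0.5954 -0.0241  0.014 ]
baseTR [ 0.5838 -0.1424  0.014 ]
baseBR [ 0.4205 -0.1264  0.014 ]
baseBL [ 0.4318 -0.009   0.014 ]
baseS [ 0.4324 -0.0141  0.014 ]
baseS [ 0.5973 -0.0296  0.014 ]
baseS [ 0.5894 -0.1444  0.014 ]
baseS [ 0.4221 -0.1266  0.014 ]
cradTL [0.5565 0.3355 0.014 ]
cradTR [0.5586 0.2409 0.014 ]
cradBR [0.4412 0.2387 0.014 ]
cradS [0.555  0.3345 0.014 ]
cradS [0.5606 0.2376 0.014 ]
cradS [0.4445 0.2362 0.014 ]
led [0.44   0.2857 0.156 ]
scr [0.4739 0.2867 0.156 ]
ledS [0.4389 0.2863 0.156 ]
scrS [0.4734 0.2889 0.156 ]
headT [0.4262 0.3072 0.156 ]
headT [0.4258 0.2573 0.156 ]
headT [0.5099 0.31   0.156 ]
headT [0.5097 0.2627 0.156 ]
bezL [0.4172 0.3126 0.15  ]
bezR [0.4192 0.2529 0.15  ]
```

```bash
cat >> h.py <<'E'
np.set_printoptions(precision=4,suppress=True)
def delta(p,Rt=np.diag([1.,-1,-1])):
    o=manip.get_obs(); R0=R.from_rotvec(o["eef_rot"]).as_matrix()
    print('d',R0.T@(np.array(p)-o["ee_pos"]),'rot',R.from_matrix(R0.T@Rt).as_rotvec(),'pos',o["ee_pos"],'w',o["gripper_width"],o["grasp_force"],o["wrist_force"],'t',o["clock"],'q',o["q"])
E
python3 -c "
from h import *
delta([.24,-.45,.38]);delta([.4342,.1003,.3]);delta([.4342,.1003,.017])"
```

```text
d [ 0.0839 -0.1217 -0.1458] rot [-0.0013  0.0004  0.3247] pos [ 0.1992 -0.5919  0.234 ] w 0.09196189251165374 0.0 [-0.3224  0.3589 -0.0323] t 0.1 q [ 1.1434  0.4351  0.025   1.574  -0.0116  1.134  -0.0751]
d [ 0.4435 -0.5812 -0.0652] rot [-0.0013  0.0004  0.3247] pos [ 0.1992 -0.5919  0.234 ] w 0.09196189251165374 0.0 [-0.3224  0.3589 -0.0323] t 0.1 q [ 1.1434  0.4351  0.025   1.574  -0.0116  1.134  -0.0751]
d [ 0.4435 -0.5808  0.2178] rot [-0.0013  0.0004  0.3247] pos [ 0.1992 -0.5919  0.234 ] w 0.09196189251165374 0.0 [-0.3224  0.3589 -0.0323] t 0.1 q [ 1.1434  0.4351  0.025   1.574  -0.0116  1.134  -0.0751]
```

Units first: shifts go in shares of 600 mm and turns go in shares of pi rad. So -0.581 m is -0.9683, -0.52 m is -0.8667, 0.3247 rad is 0.1034.

steer_hand(deltas=[[[0.092,0.05,-0.0667,-0.0833,0,0,0],[0.092,0.0833,-0.1167,-0.15,0,0,0.0318],[0.092,0.1333,-0.2,-0.1833,0,0,0.0477],[0.092,0.2,-0.275,-0.1833,0,0,0.0637],[0.092,0.2667,-0.35,-0.1833,0,0,0.0796],[0.092,0.3333,-0.4333,-0.1833,0,0,0.0955],[0.092,0.4,-0.5167,-0.1833,0,0,0.1034],[0.092,0.4667,-0.6,-0.1833,0,0,0.1034],[0.092,0.5333,-0.6833,-0.1667,0,0,0.1034],[0.092,0.6,-0.7667,-0.1667,0,0,0.1034],[0.092,0.6667,-0.8667,-0.1333,0,0,0.1034],[0.092,0.7392,-0.9683,-0.1083,0,0,0.1034]]])

```text
clock: 1.6
ee_pos: [0.4249, 0.0694, 0.3064]
eef_rot: [3.141, -0.001, 0.001]
wrist_force: [0.9, 0.3, 1.2]
gripper_width: 0.0918
grasp_force: 0.0
```

```bash
python3 -c "
from h import *
delta([.4342,.1003,.017])"
```

```text
d [ 0.0092 -0.031   0.2894] rot [ 0.0003 -0.0004 -0.0006] pos [0.4249 0.0694 0.3064] w 0.09179440496272935 0.0 [0.9063 0.3283 1.2233] t 1.6 q [ 0.2809  0.104  -0.6102  1.8617  0.0645  1.1949 -1.9218]
```

Converted, 0.2 m is 0.3333, 0.15 m is 0.25.

steer_hand(deltas=[[[0.092,0,0,0,0,0,0],[0.092,0,0,0.0833,0,0,0],[0.092,0,0,0.1667,0,0,0],[0.092,0,0,0.25,0,0,0],[0.092,0,0,0.3333,0,0,0],[0.092,0,0,0.3333,0,0,0]]])

```text
clock: 2.35
ee_pos: [0.4221, 0.0663, 0.1044]
eef_rot: [3.14, -0.0, -0.011]
wrist_force: [0.9, 0.0, -0.3]
gripper_width: 0.092
grasp_force: 0.0
```

```bash
python3 -c "
from h import *
delta([.4342,.1003,.017]);snap('scene','pics/s1.png');snap('top','pics/t1.png')
a=cv2.imread('pics/s1.png')[150:270,170:300];b=cv2.imread('pics/t1.png')[215:335,200:330]
cv2.imwrite('pics/v1.png',cv2.resize(np.hstack([a,b]),None,fx=3,fy=3,interpolation=2))"
```

```text
d [ 0.0127 -0.0341  0.0873] rot [ 0.0014  0.0071 -0.0001] pos [0.4221 0.0663 0.1044] w 0.09202530745744181 0.0 [ 0.8609  0.007  -0.2987] t 2.35 q [ 0.1741  0.3569 -0.5588  2.1472  0.2844  0.7156 -2.1453]
```

View pics/v1.png

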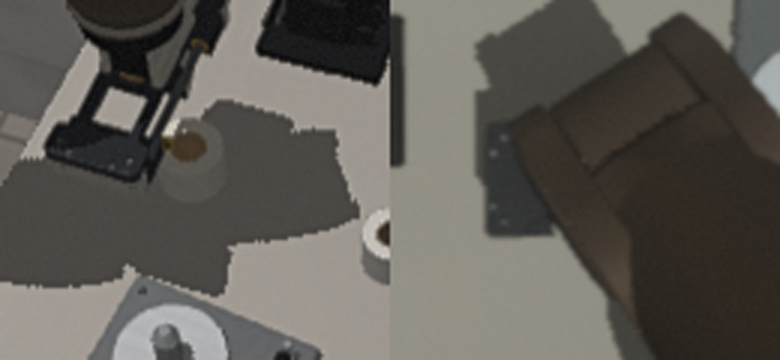

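The roll stands undisturbed at scene (233,203), with the open gripper short of it by about 36 mm, so I'll correct sideways first and then lower it.

Converted, -0.034 m is -0.0567, 0.0127 m is 0.0212, 0.007 rad is 0.0022.

steer_hand(deltas=[[[0.092,0.0212,-0.0567,0,0,0.0022,0],[0.092,0.0212,-0.0567,0,0,0.0022,0],[0.092,0.0212,-0.0567,0.0167,0,0.0022,0],[0.092,0.0212,-0.0567,0.05,0,0.0022,0]]])

```text
clock: 2.95
ee_pos: [0.4384, 0.1007, 0.0774]
eef_rot: [3.141, -0.002, 0.015]
wrist_force: [0.6, -0.4, 0.4]
gripper_width: 0.0919
grasp_force: 0.0
```

```bash
python3 -c "
from h import *
delta([.4342,.1003,.017])"
```

```text
d [-0.0048  0.0004  0.0604] rot [ 0.0004 -0.0097 -0.0014] pos [0.4384 0.1007 0.0774] w 0.0918519795828619 0.0 [ 0.5872 -0.3794  0.3964] t 2.95 q [ 0.0683  0.4228 -0.5264  2.1373  0.3527  0.6548 -2.2734]
```

Converted, 0.06 m is 0.1, 0.055 m is 0.0917, -0.008 rad is -0.0025.

steer_hand(deltas=[[[0.092,-0.0067,0,0.0333,0,-0.0025,0],[0.092,-0.0067,0,0.0667,0,-0.0025,0],[0.092,-0.0067,0,0.0917,0,-0.0025,0],[0.092,-0.0067,0,0.1,0,-0.0025,0],[0.092,-0.0067,0,0.1,0,-0.0025,0]]])

```text
clock: 3.58
ee_pos: [0.4339, 0.1015, 0.0168]
eef_rot: [3.141, -0.0, -0.002]
wrist_force: [-0.2, -0.3, 0.2]
gripper_width: 0.0919
grasp_force: 0.0
```

```bash
python3 -c "
from h import *
delta([.4342,.1003,.017])"
```

```text
d [ 0.0003  0.0012 -0.0002] rot [ 0.0003  0.0011 -0.0001] pos [0.4339 0.1015 0.0168] w 0.09187756711936604 0.0 [-0.2162 -0.2652  0.2044] t 3.575 q [-0.0048  0.5259 -0.4473  2.1859  0.4525  0.5192 -2.3687]
```

steer_hand(deltas=[[[0.05,0,0,0,0,0,0],[0.05,0,0,0,0,0,0],[0.05,0,0,0,0,0,0],[0.05,0,0,0,0,0,0],[0.05,0,0,0,0,0,0]]], force=20)

```text
clock: 4.2
ee_pos: [0.434, 0.1015, 0.0169]
eef_rot: [3.141, -0.0, -0.001]
wrist_force: [-0.9, -1.2, 4.7]
gripper_width: 0.0589
grasp_force: 20.0
```

```bash
python3 -c "
from h import *
delta([.4342,.1003,.14])"
```

```text
d [ 0.0001  0.0013 -0.1231] rot [ 0.0002  0.0008 -0.0002] pos [0.434  0.1015 0.0169] w 0.05889235528667112 20.000314861536026 [-0.8568 -1.2489  4.7353] t 4.2 q [-0.0048  0.5257 -0.4475  2.1859  0.4528  0.5191 -2.3692]
```

Converted, 0.1764 m is 0.294, -0.11 m is -0.1833.

steer_hand(deltas=[[[0.05,0,0,-0.05,0,0,0],[0.05,0,0,-0.1167,0,0,0],[0.05,0.0167,0.0333,-0.1833,0,0,0],[0.05,0.0417,0.1,-0.1833,0,0,0],[0.05,0.0583,0.1667,-0.1833,0,0,0],[0.05,0.075,0.2333,-0.1833,0,0,0],[0.05,0.0858,0.275,-0.1833,0,0,0],[0.05,0.0858,0.294,-0.1833,0,0,0],[0.05,0.0858,0.294,-0.1833,0,0,0],[0.05,0.0858,0.294,-0.1833,0,0,0]]], force=20)

```text
clock: 5.45
ee_pos: [0.4853, -0.0733, 0.1267]
eef_rot: [-3.141, -0.003, 0.002]
wrist_force: [0.7, 0.7, -0.2]
gripper_width: 0.0588
grasp_force: 20.0
```

```bash
python3 -c "
from h import *
delta([.4855,-.0749,.14])
snap('scene','pics/s2.png');snap('top','pics/t2.png')
a=cv2.imread('pics/s2.png')[180:310,165:295];b=cv2.imread('pics/t2.png')[185:315,265:395]
cv2.imwrite('pics/v2.png',cv2.resize(np.clip(np.hstack([a,b])*1.3,0,255).astype(np.uint8),None,fx=3,fy=3,interpolation=2))"
```

```text
d [ 0.0002  0.0016 -0.0133] rot [-0.0005  0.0011  0.0018] pos [ 0.4853 -0.0733  0.1267] w 0.058822689107977076 19.99962715432048 [ 0.7009  0.7417 -0.2238] t 5.45 q [ 0.4542  0.4043 -0.5314  1.9892  0.2755  0.8193 -1.8012]
```

View pics/v2.png

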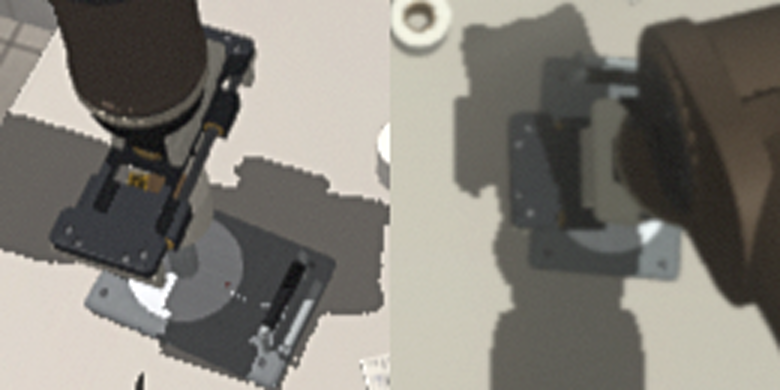

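The roll is in the fingers with its sticker visible between them (scene crop ~(138,182)), directly over the spindle. I'll correct 1.6 mm in y and lower it in stages.

Converted, 0.034 m is 0.0567, 0.03 m is 0.05.

steer_hand(deltas=[[[0.05,0,0.0027,0.025,0,0,0],[0.05,0,0.0027,0.05,0,0,0],[0.05,0,0.0027,0.0567,0,0,0],[0.05,0,0.0027,0.0567,0,0,0]]], force=20)

```text
clock: 6.05
ee_pos: [0.4852, -0.0762, 0.0921]
eef_rot: [-3.141, -0.001, 0.003]
wrist_force: [0.0, 0.0, -1.5]
gripper_width: 0.0592
grasp_force: 20.0
```

```bash
python3 -c "
from h import *
delta([.4855,-.0749,.0379])"
```

```text
d [ 0.0005 -0.0013  0.0542] rot [-0.0003  0.0022  0.0003] pos [ 0.4852 -0.0762  0.0921] w 0.05922622263184525 19.999531768262386 [ 0.0219  0.0459 -1.5081] t 6.05 q [ 0.4339  0.4539 -0.5052  2.0216  0.3181  0.7443 -1.8359]
```

Converted, 0.022 m is 0.0367, 0.02 m is 0.0333, 0.002 rad is 0.0006.

steer_hand(deltas=[[[0.05,0.0007,-0.0022,0,0,0,0],[0.05,0.0007,-0.0022,0.0133,0,0.0006,0],[0.05,0.0007,-0.0022,0.0233,0,0.0006,0],[0.05,0.0007,-0.0022,0.0333,0,0.0006,0],[0.05,0.0007,-0.0022,0.0367,0,0.0006,0]]], force=20)

```text
clock: 6.68
ee_pos: [0.4856, -0.075, 0.0702]
eef_rot: [-3.141, -0.0, -0.0]
wrist_force: [0.1, -1.0, -1.3]
gripper_width: 0.0594
grasp_force: 20.0
```

```bash
python3 -c "
from h import *
delta([.4855,-.0749,.0379])"
```

```text
d [-0.0001 -0.0001  0.0323] rot [-0.0001 -0.0003  0.    ] pos [ 0.4856 -0.075   0.0702] w 0.05943894864689346 19.999496159143746 [ 0.0697 -0.9608 -1.2786] t 6.675 q [ 0.4138  0.4856 -0.4856  2.0421  0.348   0.6927 -1.8658]
```

Converted, 0.033 m is 0.055, 0.032 m is 0.0533.

steer_hand(deltas=[[[0.05,0,0,0.01,0,0,0],[0.05,0,0,0.02,0,0,0],[0.05,0,0,0.03,0,0,0],[0.05,0,0,0.04,0,0,0],[0.05,0,0,0.0483,0,0,0],[0.05,0,0,0.0517,0,0,0],[0.05,0,0,0.0533,0,0,0],[0.05,0,0,0.055,0,0,0],[0.05,0,0,0.055,0,0,0]]], force=20)

```text
clock: 7.8
ee_pos: [0.4861, -0.075, 0.0379]
eef_rot: [3.141, 0.0, 0.002]
wrist_force: [-0.8, 0.4, 1.6]
gripper_width: 0.0591
grasp_force: 20.0
```

```bash
python3 -c "
from h import *
delta([.4855,-.0749,.0379])"
```

```text
d [-0.0006 -0.0001  0.    ] rot [ 0.0001 -0.0014  0.0001] pos [ 0.4861 -0.075   0.0379] w 0.05908865446985737 20.000064773485065 [-0.8279  0.4063  1.6491] t 7.8 q [ 0.3843  0.5353 -0.4514  2.0665  0.3931  0.6204 -1.9066]
```

Converted, 0.002 m is 0.0033, 0.001 m is 0.0017.

steer_hand(deltas=[[[0.05,-0.0008,0,0.0017,0,0,0],[0.05,-0.0008,0,0.0033,0,0,0],[0.05,-0.0008,0,0.0033,0,0,0]]], force=20)

```text
clock: 8.18
ee_pos: [0.4863, -0.075, 0.0375]
eef_rot: [3.141, 0.0, 0.005]
wrist_force: [-6.0, -0.2, 24.8]
gripper_width: 0.0591
grasp_force: 20.0
```

```bash
python3 -c "
from h import *
delta([.4855,-.0749,.0379])"
```

```text
d [-0.0008 -0.0001 -0.0004] rot [ 0.0011 -0.0032  0.0001] pos [ 0.4863 -0.075   0.0375] w 0.05912956106277487 20.007467167451978 [-5.9609 -0.1925 24.8259] t 8.175 q [ 0.3826  0.5353 -0.45    2.068   0.3955  0.6171 -1.9093]
```

Converted, -0.25 m is -0.4167, -0.2 m is -0.3333, -0.54 rad is -0.1719.

steer_hand(deltas=[[[0.092,0,0,-0.0017,0,0,0],[0.092,0,0,-0.0017,0,0,0],[0.092,0,0,-0.0017,0,0,0],[0.092,0,0,-0.0017,0,0,0],[0.092,0,0,-0.0333,0,0,0],[0.092,0,0,-0.0833,0,0,0],[0.092,0,0,-0.1667,0,0,0],[0.092,0,0,-0.25,0,0,0],[0.092,0,0,-0.3333,0,0,0],[0.092,0,-0.0833,-0.4167,0,0,-0.0573],[0.092,0,-0.1667,-0.4167,0,0,-0.1146],[0.092,0,-0.25,-0.4167,0,0,-0.1719]]], force=20)

```text
clock: 9.68
ee_pos: [0.4853, 0.0768, 0.2868]
eef_rot: [3.025, 0.846, 0.005]
wrist_force: [1.4, 0.9, -0.4]
gripper_width: 0.0917
grasp_force: 0.0
```

```bash
python3 -c "
from h import *
delta([.4755,.2867,.3],np.diag([-1.,1,-1]))"
```

```text
d [ 0.1006 -0.1845 -0.0133] rot [ 0.0042  0.0011 -2.5961] pos [0.4853 0.0768 0.2868] w 0.09172901017010159 0.0 [ 1.4191  0.9042 -0.3795] t 9.675 q [ 0.3555  0.2606 -0.7605  1.7667  0.1939  1.1876 -1.4859]
```

Converted, -2.16 rad is -0.6875.

steer_hand(deltas=[[[0.092,0,0,0,0,0,-0.0573],[0.092,0,0,0,0,0,-0.1146],[0.092,0,0,0,0,0,-0.1719],[0.092,0,0,0,0,0,-0.2292],[0.092,0,0,0,0,0,-0.2865],[0.092,0,0,0,0,0,-0.3438],[0.092,0,0,0,0,0,-0.4011],[0.092,0,0,0,0,0,-0.4584],[0.092,0,0,0,0,0,-0.5157],[0.092,0,0,0,0,0,-0.573],[0.092,0,0,0,0,0,-0.6303],[0.092,0,0,0,0,0,-0.6875]]])

```text
clock: 11.18
ee_pos: [0.485, 0.0748, 0.2854]
eef_rot: [0.679, 3.067, 0.0]
wrist_force: [0.3, -0.3, -0.5]
gripper_width: 0.0918
grasp_force: 0.0
```

```bash
python3 -c "
from h import *
delta([.4755,.2867,.3],R.from_euler('z',.02).as_matrix()@np.diag([-1.,1,-1]))
snap('scene','pics/s3.png');snap('top','pics/t3.png')
a=cv2.imread('pics/s3.png')[190:320,165:295];b=cv2.imread('pics/t3.png')[185:315,265:395]
cv2.imwrite('pics/v3.png',cv2.resize(np.clip(np.hstack([a,b])*1.3,0,255).astype(np.uint8),None,fx=3,fy=3,interpolation=2))"
```

```text
d [ 0.0981  0.1881 -0.0146] rot [ 0.0001  0.0005 -0.4558] pos [0.485  0.0748 0.2854] w 0.0917852967180374 0.0 [ 0.3035 -0.3271 -0.5151] t 11.175 q [ 0.6446  0.4092 -1.2088  1.7511  0.4014  1.2625  0.4723]
```

View pics/v3.png

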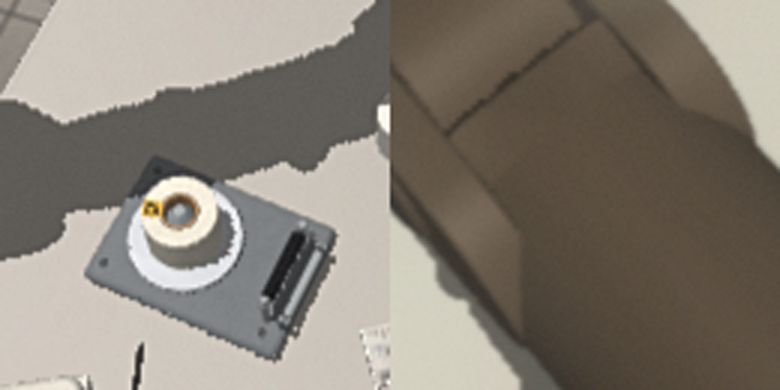

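The roll sits on the spindle, with the tip visible inside the core. The sticker is at scene px (215.3,259.3). Now I'll go above the scanner.

Converted, 0.188 m is 0.3133, 0.098 m is 0.1633, -0.456 rad is -0.1451.

steer_hand(deltas=[[[0.092,0.0333,0.0667,0,0,0,-0.0318],[0.092,0.0667,0.1333,0,0,0,-0.0637],[0.092,0.1,0.2,0,0,0,-0.0955],[0.092,0.1333,0.2667,0,0,0,-0.1273],[0.092,0.1633,0.3133,0,0,0,-0.1451],[0.092,0.1633,0.3133,0,0,0,-0.1451]]])

```text
clock: 12.02
ee_pos: [0.4755, 0.2897, 0.2857]
eef_rot: [-0.024, 3.141, 0.002]
wrist_force: [0.4, -1.1, -0.2]
gripper_width: 0.0918
grasp_force: 0.0
```

```bash
python3 -c "
from h import *
print(ray('pics/s3.png',215.3,259.3,.067))
delta([.4755,.2867,.124],R.from_euler('z',.02).as_matrix()@np.diag([-1.,1,-1]))"
```

```text
[ 0.4644 -0.0796  0.067 ]
d [ 0.     -0.0032  0.1617] rot [ 0.0015  0.0003 -0.0047] pos [0.4755 0.2897 0.2857] w 0.09181565265862958 0.0 [ 0.4056 -1.0583 -0.2076] t 12.025 q [ 0.1501  0.5487 -1.2066  1.6044  0.5219  1.3534  0.4629]
```

Converted, 0.161 m is 0.2683, 0.155 m is 0.2583, -0.004 rad is -0.0013.

steer_hand(deltas=[[[0.092,0,-0.005,0.05,0,0,-0.0013],[0.092,0,-0.005,0.1167,0,0,-0.0013],[0.092,0,-0.005,0.1667,0,0,-0.0013],[0.092,0,-0.005,0.2,0,0,-0.0013],[0.092,0,-0.005,0.2333,0,0,-0.0013],[0.092,0,-0.005,0.2583,0,0,-0.0013],[0.092,0,-0.005,0.2683,0,0,-0.0013],[0.092,0,-0.005,0.2683,0,0,-0.0013]]])

```text
clock: 13.02
ee_pos: [0.4771, 0.284, 0.1247]
eef_rot: [-0.029, 3.141, 0.0]
wrist_force: [-0.0, -1.2, 0.1]
gripper_width: 0.0918
grasp_force: 0.0
```

```bash
python3 -c "
from h import *
delta([.4755,.2867,.124],R.from_euler('z',.02).as_matrix()@np.diag([-1.,1,-1]))"
```

```text
d [0.0016 0.0028 0.0007] rot [ 0.      0.0009 -0.0016] pos [0.4771 0.284  0.1247] w 0.09175542275253497 0.0 [-0.0121 -1.1838  0.0939] t 13.025 q [ 0.0818  0.6938 -1.0812  1.8152  0.6986  1.0723  0.3248]
```

Converted, 0.0028 m is 0.0047, 0.0016 m is 0.0027.

steer_hand(deltas=[[[0.092,0.0027,0.0047,0.0012,0,0,0],[0.06,0.0027,0.0047,0.0012,0,0,0],[0.04,0.0027,0.0047,0.0012,0,0,0],[0.04,0.0027,0.0047,0.0012,0,0,0],[0.04,0.0027,0.0047,0.0012,0,0,0],[0.04,0.0027,0.0047,0.0012,0,0,0]]], force=10)

```text
clock: 13.78
ee_pos: [0.4755, 0.2866, 0.124]
eef_rot: [-0.029, 3.14, 0.0]
wrist_force: [0.2, 0.7, -0.3]
gripper_width: 0.0481
grasp_force: 10.0
```

```bash
python3 -c "
from h import *
delta([.4755,.2867,.124],R.from_euler('z',.02).as_matrix()@np.diag([-1.,1,-1]))"
```

```text
d [-0.      0.0001 -0.    ] rot [ 0.      0.001  -0.0016] pos [0.4755 0.2866 0.124 ] w 0.04807822636883699 9.976623058319092 [ 0.2223  0.6754 -0.2965] t 13.775 q [ 0.0756  0.6942 -1.0801  1.8161  0.6993  1.0709  0.3186]
```

Gripped at 48 mm with no side load. I'll firm up the grip and lift.

Converted, -0.03 m is -0.05, -0.02 m is -0.0333.

steer_hand(deltas=[[[0.04,0,0,0,0,0,0],[0.04,0,0,0,0,0,0],[0.04,0,0,-0.0167,0,0,0],[0.04,0,0,-0.0333,0,0,0],[0.04,0,0,-0.05,0,0,0]]], force=45)

```text
clock: 14.4
ee_pos: [0.4754, 0.2867, 0.1549]
eef_rot: [-0.029, 3.14, 0.0]
wrist_force: [-0.2, 0.3, -1.7]
gripper_width: 0.0476
grasp_force: 44.9
```

```bash
python3 -c "
from h import *
delta([.4755,.2867,.3],R.from_euler('z',.02).as_matrix()@np.diag([-1.,1,-1]))"
```

```text
d [-0.0003  0.     -0.1451] rot [ 0.0001  0.0011 -0.0014] pos [0.4754 0.2867 0.1549] w 0.047635496198568224 44.93852198123932 [-0.1917  0.331  -1.6598] t 14.4 q [ 0.0956  0.6618 -1.1108  1.7843  0.6587  1.1216  0.3512]
```

Converted, -0.145 m is -0.2417, -0.12 m is -0.2.

steer_hand(deltas=[[[0.04,0,0,-0.0333,0,0,0],[0.04,0,0,-0.0667,0,0,0],[0.04,0,0,-0.1,0,0,0],[0.04,0,0,-0.15,0,0,0],[0.04,0,0,-0.2,0,0,0],[0.04,0,0,-0.2417,0,0,0],[0.04,0,0,-0.2417,0,0,0]]], force=45)

```text
clock: 15.28
ee_pos: [0.4756, 0.2876, 0.3015]
eef_rot: [-0.029, 3.137, 0.003]
wrist_force: [0.1, 0.4, -3.2]
gripper_width: 0.0475
grasp_force: 44.9
```

```bash
python3 -c "
from h import *
delta([.55,0,.33],np.diag([-1.,1,-1]))"
```

```text
d [-0.0692 -0.2889 -0.0288] rot [0.002  0.0041 0.0185] pos [0.4756 0.2876 0.3015] w 0.047546361140556465 44.93847727775574 [ 0.07    0.3583 -3.216 ] t 15.275 q [ 0.1499  0.5211 -1.1907  1.5847  0.4938  1.3691  0.4948]
```

Converted, -0.289 m is -0.4817, -0.12 m is -0.2, 0.02 rad is 0.0064.

steer_hand(deltas=[[[0.04,0,-0.0667,-0.0333,0,0,0.0064],[0.04,-0.0167,-0.1333,-0.05,0,0,0.0064],[0.04,-0.0333,-0.2,-0.05,0,0,0.0064],[0.04,-0.05,-0.2667,-0.05,0,0,0.0064],[0.04,-0.0667,-0.3333,-0.05,0,0,0.0064],[0.04,-0.0833,-0.4,-0.05,0,0,0.0064],[0.04,-0.1,-0.4583,-0.05,0,0,0.0064],[0.04,-0.115,-0.4817,-0.05,0,0,0.0064],[0.04,-0.115,-0.4817,-0.05,0,0,0.0064]]], force=45)

```text
clock: 16.4
ee_pos: [0.5498, -0.0015, 0.3284]
eef_rot: [0.005, 3.142, 0.001]
wrist_force: [-0.0, 0.6, -2.5]
gripper_width: 0.0471
grasp_force: 44.9
```

```bash
cat >> h.py <<'E'
S=np.array([.4646,-.0793,.067])
def goal(phi,d,S=S):
    Rs=(R.from_euler('z',phi)*R.from_euler('y',-np.pi/4)).as_matrix()
    grip=S+Rs@np.array([d+.068,0,0]); Rt=Rs@np.diag([-1.,1,-1])
    return grip+Rt@[0,0,.011],Rt
E
python3 -c "
from h import *
for d in(.2,.1): p,Rt=goal(-.1,d);print(p);delta(p,Rt)"
```

```text
[ 0.6609 -0.099   0.2487]
d [-0.1114 -0.0972  0.0796] rot [ 0.0388 -0.7848  0.0917] pos [ 0.5498 -0.0015  0.3284] w 0.04711829462544226 44.93853807449341 [-0.0327  0.6207 -2.5499] t 16.4 q [ 0.7041  0.4894 -1.1915  1.549   0.4572  1.415   1.0493]
[ 0.5905 -0.0919  0.178 ]
d [-0.0411 -0.0904  0.1503] rot [ 0.0388 -0.7848  0.0917] pos [ 0.5498 -0.0015  0.3284] w 0.04711829462544226 44.93853807449341 [-0.0327  0.6207 -2.5499] t 16.4 q [ 0.7041  0.4894 -1.1915  1.549   0.4572  1.415   1.0493]
```

Converted, -0.111 m is -0.185, -0.1 m is -0.1667, -0.785 rad is -0.2499.

steer_hand(deltas=[[[0.04,-0.0333,-0.0333,0,0.0019,-0.0382,0.0048],[0.04,-0.0667,-0.0667,0.0167,0.0038,-0.0764,0.0095],[0.04,-0.1,-0.1,0.0333,0.0057,-0.1146,0.0143],[0.04,-0.1333,-0.1333,0.0667,0.0076,-0.1528,0.0191],[0.04,-0.1667,-0.1617,0.1,0.0095,-0.191,0.0239],[0.04,-0.185,-0.1617,0.125,0.0111,-0.2228,0.0271],[0.04,-0.185,-0.1617,0.1333,0.0124,-0.2499,0.0293],[0.04,-0.185,-0.1617,0.1333,0.0124,-0.2499,0.0293],[0.04,-0.185,-0.1617,0.1333,0.0124,-0.2499,0.0293]]], force=45)

```text
clock: 17.52
ee_pos: [0.6593, -0.0942, 0.2483]
eef_rot: [0.111, 2.354, -0.045]
wrist_force: [-0.4, 0.8, -1.2]
gripper_width: 0.0478
grasp_force: 44.9
```

```bash
python3 -c "
from h import *
for d in(.2,.1): p,Rt=goal(-.1,d);delta(p,Rt)"
```

```text
d [-0.0017 -0.0046  0.0011] rot [ 0.0049 -0.      0.0041] pos [ 0.6593 -0.0942  0.2483] w 0.04780943378981766 44.939249753952026 [-0.3888  0.8055 -1.2428] t 17.525 q [ 0.6368  0.2881 -0.7026  2.1407  1.6731  0.2288 -0.0708]
d [ 0.0983 -0.0042  0.0011] rot [ 0.0049 -0.      0.0041] pos [ 0.6593 -0.0942  0.2483] w 0.04780943378981766 44.939249753952026 [-0.3888  0.8055 -1.2428] t 17.525 q [ 0.6368  0.2881 -0.7026  2.1407  1.6731  0.2288 -0.0708]
```

Converted, 0.065 m is 0.1083, 0.05 m is 0.0833, 0.0049 rad is 0.0016.

steer_hand(deltas=[[[0.04,0.0333,-0.0067,0.0017,0.0016,0,0.0013],[0.04,0.0583,-0.0067,0.0017,0.0016,0,0.0013],[0.04,0.0833,-0.0067,0.0017,0.0016,0,0.0013],[0.04,0.1083,-0.0067,0.0017,0.0016,0,0.0013],[0.04,0.1083,-0.0067,0.0017,0.0016,0,0.0013]]], force=45)

```text
clock: 18.15
ee_pos: [0.6137, -0.0953, 0.2012]
eef_rot: [0.12, 2.355, -0.049]
wrist_force: [0.3, 0.0, -1.8]
gripper_width: 0.048
grasp_force: 44.9
```

```bash
python3 -c "
from h import *
p,Rt=goal(-.1,.1);delta(p,Rt)"
```

```text
d [ 0.033   0.001  -0.0001] rot [-0.0012 -0.0015 -0.0016] pos [ 0.6137 -0.0953  0.2012] w 0.04800367382195424 44.93916571140289 [ 0.3344  0.0248 -1.7818] t 18.15 q [ 0.7871  0.3582 -0.8869  2.2775  2.0967  0.3627 -0.4749]
```

Within range. I'll finish the approach and look.

Converted, 0.033 m is 0.055, 0.028 m is 0.0467.

steer_hand(deltas=[[[0.04,0.025,0.0017,0,0,0,0],[0.04,0.0467,0.0017,0,0,0,0],[0.04,0.055,0.0017,0,0,0,0],[0.04,0.055,0.0017,0,0,0,0],[0.04,0.055,0.0017,0,0,0,0]]], force=45)

```text
clock: 18.77
ee_pos: [0.5928, -0.0942, 0.1798]
eef_rot: [0.123, 2.351, -0.053]
wrist_force: [0.4, 0.3, -2.9]
gripper_width: 0.0475
grasp_force: 44.9
```

```bash
python3 -c "
from h import *
p,Rt=goal(-.1,.1);delta(p,Rt)
snap('scene','pics/s4.png');snap('top','pics/t4.png')
a=cv2.imread('pics/s4.png')[200:320,180:310];b=cv2.imread('pics/t4.png')[175:295,260:390]
cv2.imwrite('pics/v4.png',cv2.resize(np.clip(np.hstack([a,b])*1.4,0,255).astype(np.uint8),None,fx=3,fy=3,interpolation=2))
o=manip.get_obs();Rm=R.from_rotvec(o['eef_rot']).as_matrix();Rs=Rm@np.diag([-1.,1,-1]);g=o['ee_pos']+Rm@[0,0,-.011]
f=lambda X:g+Rs@np.array(X)
for n,X in dict(win=[-.068,0,0],bezTL=[-.068,-.028,.025],bezTR=[-.068,.028,.025],bezBL=[-.068,-.028,-.025],bezBR=[-.068,.028,-.025],foot=[.01,0,-.121],back=[.035,0,.022]).items():
  print(n,f(X),(proj('pics/s4.png',f(X))-[180,200])*3+1,(proj('pics/t4.png',f(X))-[260,175])*3+[391,1])
print((proj('pics/s4.png',S)-[180,200])*3+1,(proj('pics/t4.png',S)-[260,175])*3+[391,1])"
```

```text
d [ 0.003   0.002  -0.0005] rot [-0.0046  0.0022 -0.0026] pos [ 0.5928 -0.0942  0.1798] w 0.04750089488594771 44.93912637233734 [ 0.438   0.3182 -2.9184] t 18.775 q [ 0.8328  0.405  -0.9572  2.3439  2.2067  0.4562 -0.5772]
win [ 0.5371 -0.0885  0.1392] [184.5694 175.5496] [669.5774 137.6765]
bezTL [ 0.5166 -0.1145  0.1569] [141.8462 187.8715] [712.7646 163.3404]
bezTR [ 0.5224 -0.0588  0.1568] [178.8063 123.2042] [632.3372 155.1944]
bezBL [ 0.5518 -0.1183  0.1216] [190.3613 228.1553] [705.2662 120.8884]
bezBR [ 0.5577 -0.0626  0.1216] [225.265  163.8126] [628.1019 113.0298]
foot [ 0.6771 -0.1034  0.1091] [363.8364 269.4377] [675.3714 -42.998 ]
back [ 0.5939 -0.0944  0.2277] [253.3882 149.5105] [701.5051  31.5092]
[107.304  178.6702] [642.2088 247.5755]
```

View pics/v4.png

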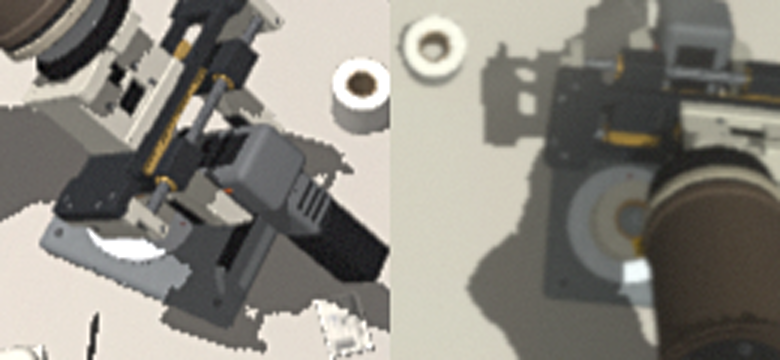

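The tilted scanner is held above the roll. Its handle end is at scene crop (372,265), matching the predicted (364,269), and the sticker shows at top crop (642,243) against a predicted (642,247). I'll trim the last 3 mm and settle.

Units first: shifts go in shares of 600 mm and turns go in shares of pi rad. So 0.003 m is 0.005, 0.002 m is 0.0033, -0.0046 rad is -0.0015.

steer_hand(deltas=[[[0.04,0.005,0.0033,-0.0008,-0.0015,0.0006,-0.0008],[0.04,0.005,0.0033,-0.0008,-0.0015,0.0006,-0.0008],[0.04,0.005,0.0033,-0.0008,-0.0015,0.0006,-0.0008],[0.04,0.005,0.0033,-0.0008,-0.0015,0.0006,-0.0008],[0.04,0.005,0.0033,-0.0008,-0.0015,0.0006,-0.0008],[0.04,0.005,0.0033,-0.0008,-0.0015,0.0006,-0.0008]]], force=45)

```text
clock: 19.62
ee_pos: [0.5898, -0.0922, 0.1773]
eef_rot: [0.118, 2.354, -0.049]
wrist_force: [0.3, -0.8, -2.9]
gripper_width: 0.0479
grasp_force: 44.9
```

```bash
python3 -c "
from h import *
p,Rt=goal(-.1,.1);delta(p,Rt)"
```

```text
d [-0.001   0.0003  0.    ] rot [-0.0001 -0.0007 -0.0002] pos [ 0.5898 -0.0922  0.1773] w 0.047948206768179805 44.93900656700134 [ 0.3103 -0.784  -2.8986] t 19.625 q [ 0.8364  0.4081 -0.9628  2.3504  2.2143  0.4583 -0.5824]
```

```bash
python3 - <<'E'
from h import *
snap('scene','pics/s5.png');k=7;o0=np.array([235,225])
a=cv2.imread('pics/s5.png')[225:310,235:345];im=np.clip(cv2.resize(a,None,fx=k,fy=k,interpolation=2)*1.5,0,255).astype(np.uint8)
o=manip.get_obs();Rm=R.from_rotvec(o['eef_rot']).as_matrix();Rs=Rm@np.diag([-1.,1,-1]);g=o['ee_pos']+Rm@[0,0,-.011]
def P(X): return tuple(int(x) for x in (proj('pics/s5.png',g+Rs@np.array(X))-o0)*k+k//2)
def loop(L,c): cv2.polylines(im,[np.array([P(x) for x in L])],True,c,1)
loop([[.01+a,b,-.121] for a,b in((-.02,-.015),(.02,-.015),(.02,.015),(-.02,.015))],(0,0,255))
loop([[.035,a,b] for a,b in((-.024,-.023),(-.024,.021),(.024,.021),(.024,-.023))],(0,255,0))
cv2.imwrite('pics/v5.png',im)
E
```

```text
(no output)
```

View pics/v5.png

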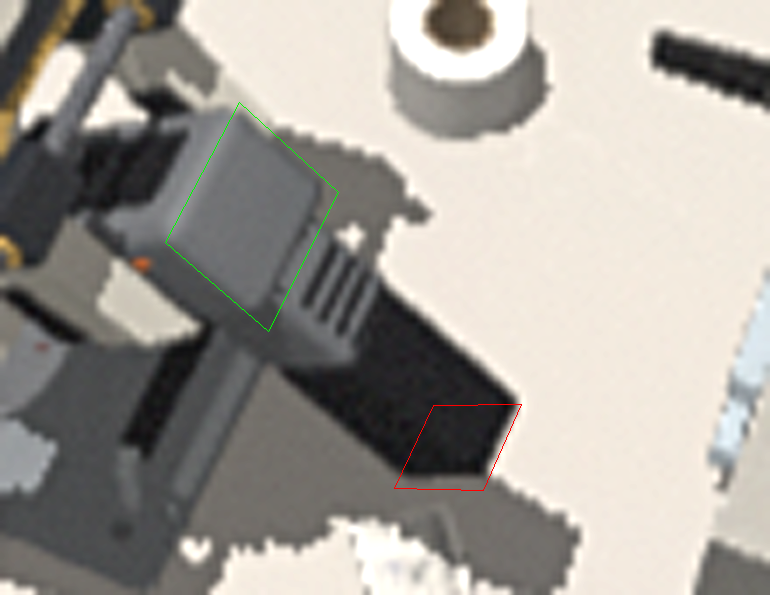

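The overlay matches the picture to about 1–2 px at the handle's foot (487,475) and the head's rear face (255,215). The used roll and marker are undisturbed, so I'm handing in.

```bash
python3 -c "
from rig import manip
print(manip.close_job())"
```

```text
the job is handed in; nothing more can be done
None
```

I handed the job in at about 20 s: the new roll is home on the spindle and released, and the scanner is held still at 45° nose-down, aimed at the sticker's computed position from about 10 cm; the hand-in returned no verdict.

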